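Sort the casts, jar and bottle into their places on the dental bench

ROBOT

A 6-joint arm with a two-finger parallel gripper is mounted at the origin on the work surface; the furniture and walls round the work are solid. World frame = base frame: x ahead of the robot, y to its left, z up, the work surface at z = 0. Lengths are in m, angles in rad, forces in N, time in s.
With the tool pointing down it reaches from about 0.25 to 0.775 m from the base axis. Payload 4 kg.
Tool frame: the origin (TCP) lies midway between the tips of the shut fingers; the grasp point (between the pads) lies 19 mm behind it (robot.tcp_to_grasp is the z of the grasp point in the tool frame, in m); z points along the fingers, y is the line along which they close (so a half turn about z gives the same grasp; the last joint's range is limited). The gripper opens to 94 mm and grips with 3 to 60 N. Pads are 16 mm wide; open, the fingers measure 119 mm over their backs; the gripper's body (75 mm by 177 mm) begins 78 mm behind the grasp point.
Start: joints at [-1.209, 0.087, 1.371, -0, 1.684, -0.103], TCP at [0.247, -0.492, 0.206] pointing down, gripper open.
Joint ranges: [-3.1, 3.1], [-0.76, 2.03], [0.27, 2.55], [-1.08, 4.22], [0.17, 2.65], [-2.57, 2.57]. Speed limits (rad/s): [2.79, 2.79, 3.14, 3.14, 3.14, 3.14].

INTERFACE

Orientations are given as [roll, pitch, yaw] about the fixed x, y, z axes, in that order (R = Rz(yaw) Ry(pitch) Rx(roll)).
In Python, from bench import robot gives the robot as it stands. The module is installed in compiled form; this text tells all that it offers.
- The arm moves only by the tool move_arm, never from a script. Its argument "motion" is one flat list of numbers, 7 for each row, row after row: the turn, a rotation vector about the tool's x, y, z in units of 45 degrees (1.0 is 45 degrees), then the shift along the tool's x, y, z in units of 100 mm (1.0 is 100 mm), then the opening, from 0 (shut) to 1 (fully open). A call has 1 to 12 rows; each row shifts and turns the commanded pose from where the row before left it, along the tool's axes as they then stand; what a row does not reach is not made up. A row lasts 1/12 s, in which the tool goes at most 41.7 mm and 7.16 degrees, less where a joint would pass 70% of its speed; a pose out of reach is approached as far as the arm can. A call with a number of a shift or a turn outside -1 to 1 is refused whole. A call with a gripper value outside its range is refused whole. The fingers move at their own pace and stop on an object; the grip force is fixed at half the most. Time passes only in rows, so rows that do not move let the fingers close. It gives the time, the measured TCP pose, the force, the opening and the grip force at its end, in the units of the state.
- robot.get_obs(): the state, without advancing time (a new reading comes with each control period).
- robot.snapshot(name): name is "side" or "top" or "wrist"; returns the picture (480x640x3 uint8, red, green, blue); there is no depth.
- robot.get_calibration(name): a dict with "fx", "fy", "cx", "cy" (pixels), "R" (3x3) and "t" (3): a world point X has camera coordinates R X + t. Camera axes: x right, y down, z forward; pixel columns grow to the right and rows downward; lengths in m; the calibration is good to about 2 mm. A picture is of the moment at which its call begins: read the wrist's pose just before it. get_calibration takes no time and is no camera call; for the wrist camera it gives the pose at the moment of the call.
- robot.close_job(): hands the job in; it is judged then, once.
The state is a dict: "time": time; "joint_positions": joint angles; "qvel": joint speeds; "joint_torque": joint torques, N m; "tool_pos": TCP position; "ee_rot": TCP orientation; "wrist_force": force on the tool from outside, world axes, zero at the start; "wrist_torque": the same for the moment, N m; "width": finger opening in m; "finger_force": force on a finger pad.
Only numpy, scipy, OpenCV 4.12 (cv2) and the standard library are available. Lean on these libraries where they do the work, as an engineer would, in place of code of your own. Each camera call takes 0.05 s, during which the arm holds its last target. There are 200 camera calls.

TASK

Put the four loose things in the front row where they belong: both plaster casts lying flat, teeth up, next to each other on the floor of the work pan, the squat jar standing upright in the wider round stand, and the brown bottle standing upright in the narrower round stand. Set each thing down rather than dropping it, and leave the bur stand and the scrubbing brush where they are.

Things in the scene. Friction and masses are not known exactly. Their poses are not given: they have to be found in the camera images.
- cast_a: buff-coloured plaster dental cast (upper jaw), loose, 56 (x) x 68 (y) x 32 mm, about 0.11 kg. Origin at the centre of its underside, z up. The solid base is the lowest 18 mm: flat back at -x, blunt pointed front at +x, 56 mm apart; grip it there, across its x axis (the teeth above cannot be gripped). Stands in the front row.
- cast_b: buff-coloured plaster dental cast (lower jaw), same size, origin, axes and grip as cast_a. Stands in the front row.
- jar: squat white round jar with a black screw lid, loose, closed (the lid is fixed to it), 62 mm tall, body 58 mm and lid 60 mm in diameter (lid from 44 to 62 mm up), about 0.11 kg. Origin at the centre of its underside, z up. Stands in the front row.
- bottle: brown round plastic bottle with a blue cap, loose, closed (the cap is fixed to it), 88 mm tall, 47 mm in diameter, about 0.09 kg; grip it round the body about 50 to 60 mm up. Origin at the centre of its underside, z up. Stands in the front row.
- pan: blue open work pan, fixed to the bench, 143 (x) x 208 (y) mm over its rim, 43 mm tall. Inner floor 122 (x) x 186 (y) mm, 3 mm above its underside; walls 5 mm. Origin at the centre of its underside, z up; its y, the long way, points roughly away from or to the robot. The casts fit one behind the other along y, about 45 mm either side of the middle.
- wide_stand: the wider of two grey round stands, an open cup fixed to the bench: bore 78 mm, outside 90 mm (foot 102 mm), 33 mm tall, inner floor 5 mm above its underside. Origin at the centre of its underside, z up. For the jar.
- narrow_stand: the narrower of two grey round stands: bore 58 mm, outside 70 mm (foot 82 mm), 33 mm tall, inner floor 5 mm above its underside. Origin at the centre of its underside, z up. For the bottle; the jar does not fit it.
- bur_stand: bystander, leave alone: small aluminium block full of lathe burs, loose, 34 (x) x 84 (y) x 57 mm, origin at the centre of its underside; nearer the robot than the front row.
- scrub_brush: bystander, leave alone: small purple scrubbing brush with a bow handle, loose, 30 (x) x 86 (y) x 55 mm, origin at the centre of its underside; nearer the robot than the front row.
Mind the look-alikes: they are no part of the job. What is shaped like the cast_b but blue is not meant.

How it is judged:
At the end, for the whole second after the job is handed in: Both casts flat on the pan floor, not stacked (origins within 45 mm of its centre in x, 75 in y); jar within 16 mm of the wide stand's centre, bottle within 12 mm of the narrow one's, both down on its floor; tilts under 0.15 rad; all at rest; bystanders moved under 30 mm (x of cast_a in the frame of pan between -0.045 and 0.045 m and y of cast_a in the frame of pan between -0.075 and 0.075 m and z of cast_a in the frame of pan between -0.003 and 0.01 m and angle between each of cast_a, cast_b, jar, bottle's own z axis and vertical below 0.15 rad and x of cast_b in the frame of pan between -0.045 and 0.045 m and y of cast_b in the frame of pan between -0.075 and 0.075 m and z of cast_b in the frame of pan between -0.003 and 0.01 m and horizontal distance between jar and wide_stand below 0.016 m and z of jar in the frame of wide_stand between -0.001 and 0.01 m and horizontal distance between bottle and narrow_stand below 0.012 m and z of bottle in the frame of narrow_stand between -0.001 and 0.01 m and linear speed of each of cast_a, cast_b, jar, bottle below 0.02 m/s and angular speed of each of cast_a, cast_b, jar, bottle below 0.2 rad/s and distance of each of bur_stand, scrub_brush from where it was at the start of the episode below 0.03 m); the robot touches nothing.
It fails at once if a thing is dropped: it falls freely, out of the fingers, faster than 1 m/s (about 5 cm of fall) ((linear speed of cast_a above 1 m/s and contact force between the fingers and cast_a below 0.05 N) or (linear speed of cast_b above 1 m/s and contact force between the fingers and cast_b below 0.05 N) or (linear speed of jar above 1 m/s and contact force between the fingers and jar below 0.05 N) or (linear speed of bottle above 1 m/s and contact force between the fingers and bottle below 0.05 N)).
It fails at once if a bystander (bur stand or scrubbing brush) is moved 30 mm or more (distance of any of bur_stand, scrub_brush from where it was at the start of the episode above 0.03 m).
It also fails if it takes over 106 s, if anything falls off the work surface, if the arm or the gripper's body presses on something with over 40 N, if the wrist force passes 120 N, or if a joint passes its speed limit or range.

## Working session

There is one attempt and no reset: what is moved stays moved. The work goes in short steps, Python scripts to look and compute and a tool call to move; the robot and the scene stay as the last step left them, time stands still between calls to the robot, and variables do not carry over. Pictures are saved under pics/ and viewed, at most 14 in all, crops included, and the job is handed in when it is done.

Besides the shell and the picture viewer there is one more tool, called after ">>>" as name(argument=value, ...) on one line, values as JSON. move_arm: Moves the arm, as the interface text tells. Shifts and turns lie within -1 to 1; 1 stands for 100 mm of shift or 45 degrees of turn. Its arguments: {"type":"object","properties":{"motion":{"type":"array","items":{"type":"number"}}},"required":["motion"]}

```bash
mkdir -p pics; cat > h.py <<'E'
from bench import robot
import cv2, numpy as np
def snap(n,f,crop=None,s=1):
    im=robot.snapshot(n)[:,:,::-1]
    cv2.imwrite(f'pics/{f}_full.png',im)
    if crop: x0,y0,x1,y1=crop; im=im[y0:y1,x0:x1]
    if s!=1: im=cv2.resize(np.ascontiguousarray(im),None,fx=s,fy=s,interpolation=cv2.INTER_CUBIC)
    cv2.imwrite(f'pics/{f}.png',im)
def px2w(n,u,v,z):
    c=robot.get_calibration(n); R=np.array(c['R']);t=np.array(c['t'])
    d=R.T@np.array([(u-c['cx'])/c['fx'],(v-c['cy'])/c['fy'],1]); o=-R.T@t
    return (o+d*(z-o[2])/d[2]).round(4)
def w2px(n,X):
    c=robot.get_calibration(n); p=np.array(c['R'])@np.array(X)+np.array(c['t'])
    return np.array([c['fx']*p[0]/p[2]+c['cx'],c['fy']*p[1]/p[2]+c['cy']]).round(1)
E
python3 - <<'E'
from h import *
snap('top','t0');snap('side','s0')
for n in('top','side'):
    c=robot.get_calibration(n);print(n,c['fx'],c['cx'],c['cy'],np.round(c['R'],3).tolist(),(-np.array(c['R']).T@c['t']).round(3))
o=robot.get_obs();print(o['tool_pos'],o['ee_rot'],o['width'],robot.tcp_to_grasp)
E
```

```text
top 465.87459407923865 316.12150650322474 243.9098945316744 [[-0.021, -1.0, -0.009], [-0.998, 0.021, -0.064], [0.064, 0.008, -0.998]] [ 0.425 -0.055  1.084]
side 621.5744751813478 319.49804342315196 241.54683476985824 [[0.851, -0.526, -0.01], [-0.197, -0.3, -0.933], [0.487, 0.796, -0.359]] [-0.224 -1.211  0.573]
[ 0.24633941 -0.49121093  0.20440716] [-3.13960664e+00 -1.63205955e-04  4.64761383e-01] 0.09425348310436493 -0.0188
```

View pics/t0.png

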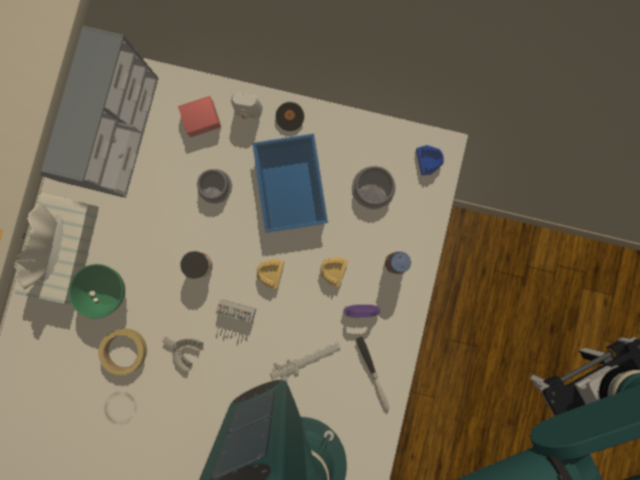

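View pics/s0.png

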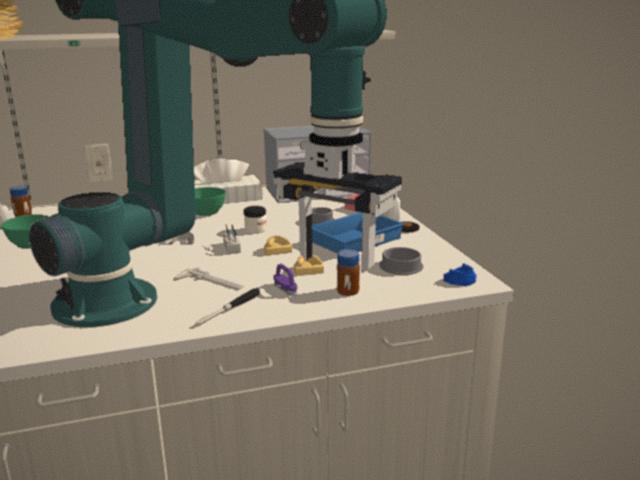

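The top view shows the front row: jar at (195,265), casts at (270,273) and (334,271), and bottle at (398,262). The pan is at (290,183), the narrow stand at (213,186) and the wide stand at (374,187). Look-alikes are the blue cast (430,160), the white cup (246,105), the black and orange thing (290,116), and the brown bottle on the left of the side view. I'll check the choice in a close crop.

```bash
python3 - <<'E'
from h import *
im=cv2.imread('pics/t0_full.png')[120:330,170:450]
cv2.imwrite('pics/t0c.png',cv2.resize(im,None,fx=2.8,fy=2.8,interpolation=cv2.INTER_CUBIC))
E
```

```text
(no output)
```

View pics/t0c.png

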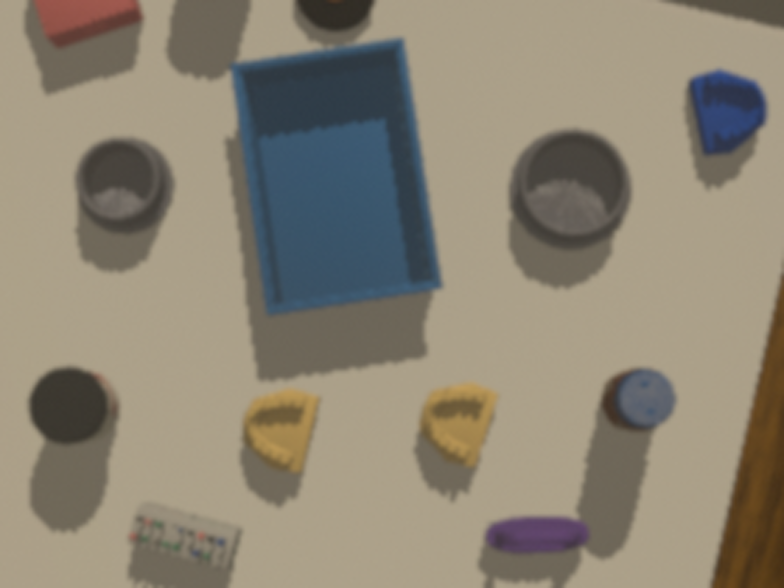

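The crop confirms both buff casts, teeth up, with flat backs to image right and tips to image left. It also shows the jar lid (69,406), bottle cap (645,398), pan rim corners (236,67), (402,42), (440,288), (268,312), and the two stand rims.

```bash
python3 - <<'E'
from h import *
P=lambda u,v,z:px2w('top',u/2.8+170-.3,v/2.8+120-.3,z)
for n,u,v,z in [('jar',69,406,.062),('bottle',645,398,.088),('nar',119,180,.033),('wide',572,183,.033),
 ('pan',236,67,.043),('pan',402,42,.043),('pan',440,288,.043),('pan',268,312,.043),
 ('A b1',318,397,.018),('A b2',297,470,.018),('A tip',246,432,.018),
 ('B b1',496,390,.018),('B b2',473,466,.018),('B tip',422,424,.018),
 ('bur',150,505,.03),('bur',238,530,.03),('bur',225,562,.03),('brush',488,535,.05),('brush',588,535,.05)]:
    p=P(u,v,z);print(n,p[:2])
c=robot.get_calibration('wrist');o=robot.get_obs()
from scipy.spatial.transform import Rotation as Ro
Rt=Ro.from_euler('xyz',o['ee_rot']).as_matrix()
print((Rt.T@(-np.array(c['R']).T@c['t']-o['tool_pos'])).round(3),(np.array(c['R'])@Rt).round(3).tolist(),c['fx'],c['cx'],c['cy'])
print(Rt.round(2).tolist())
E
```

```text
jar [0.451  0.2212]
bottle [ 0.4473 -0.2259]
nar [0.6352 0.1874]
wide [ 0.6245 -0.1817]
pan [0.7238 0.0894]
pan [ 0.7413 -0.0459]
pan [ 0.5399 -0.0723]
pan [0.5235 0.066 ]
A b1 [0.4552 0.029 ]
A b2 [0.3961 0.0471]
A tip [0.4279 0.0883]
B b1 [ 0.4579 -0.1166]
B b2 [ 0.3965 -0.0964]
B tip [ 0.4315 -0.0556]
bur [0.3708 0.1648]
bur [0.3494 0.0941]
bur [0.3241 0.1048]
brush [ 0.343  -0.1057]
brush [ 0.3415 -0.1842]
[ 0.074  0.001 -0.18 ] [[0.0, 1.0, -0.0], [-0.967, 0.0, -0.255], [-0.255, 0.0, 0.967]] 416.15145398638396 318.8110753017019 240.55311761573066
[[0.89, 0.45, -0.0], [0.45, -0.89, 0.0], [0.0, -0.0, -1.0]]
```

>>> move_arm(motion=[0,0,0.148,0,0,0,1,0,0,0.148,0,0,0,1,0,0,0.148,0,0,0,1,0,0,0.148,0,0,0,1,0,0,0,0.22,-0.3,0,1,0,0,0,0.22,-0.3,0,1,0,0,0,0.22,-0.3,0,1,0,0,0,0.22,-0.3,0,1,0,0,0,0.22,-0.3,0,1,0,0,0,0.22,-0.3,0,1,0,0,0,0.22,-0.3,0,1,0,0,0,0.22,-0.3,0,1])

```text
time: 1.1
tool_pos: [0.4231, -0.2499, 0.2051]
ee_rot: [-3.141, 0.001, -0.0]
wrist_force: [0.8, -0.5, 0.3]
width: 0.0942
finger_force: 0.0
```

>>> move_arm(motion=[0,0,0,0.1,-0.25,0,1,0,0,0,0,0,0,1,0,0,0,0,0,0,1])

```text
time: 1.35
tool_pos: [0.4328, -0.2255, 0.205]
ee_rot: [-3.142, 0.001, 0.003]
wrist_force: [0.8, -0.7, -0.6]
width: 0.0943
finger_force: 0.0
```

```bash
python3 - <<'E'
from h import *
o=robot.get_obs();print(o['time'],o['tool_pos'],o['ee_rot'],o['joint_positions'])
snap('wrist','w1')
for n,X in [('bottle',(.4473,-.2259,.088)),('B b1',(.4579,-.1166,.018)),('B b2',(.3965,-.0964,.018)),('B tip',(.4315,-.0556,.018)),('wide',(.6245,-.1817,.033))]: print(n,w2px('wrist',X))
E
```

```text
1.35 [ 0.43278623 -0.22551918  0.20504074] [-3.14156832e+00  9.23115074e-04  2.94593608e-03] [-5.96252929e-01 -5.08117082e-02  1.51184576e+00 -5.03601808e-04
  1.68133461e+00  9.71542113e-01]
bottle [317.3 215.6]
B b1 [193.6 187.9]
B b2 [176.7 254.6]
B tip [127.9 217.2]
wide [258.2 -32.7]
```

View pics/w1.png

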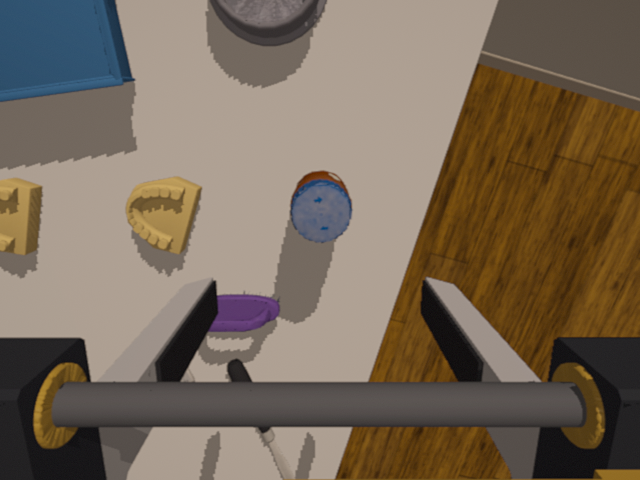

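The wrist view shows the bottle cap centre at (321,210), and cast B's back corners at (201,187) and (178,254) with its tip at (127,210).

```bash
python3 - <<'E'
from h import *
for n,u,v,z in [('bottle',321,208,.088),('B b1',201,187,.018),('B b2',178,254,.018),('B tip',126.5,210,.018),('panR corner',133,80,.043),('A b1',41,185,.018),('A b2',36,253,.018)]: print(n,px2w('wrist',u,v,z))
E
```

```text
bottle [ 0.4529 -0.2286  0.088 ]
B b1 [ 0.4587 -0.1232  0.018 ]
B b2 [ 0.3971 -0.0976  0.018 ]
B tip [ 0.4381 -0.0551  0.018 ]
panR corner [ 0.5445 -0.0837  0.043 ]
A b1 [0.4603 0.0175 0.018 ]
A b2 [0.3979 0.0327 0.018 ]
```

>>> move_arm(motion=[0,0,0,0.17,0.02,0.1,1,0,0,0,0,0,0.4,1,0,0,0,0,0,0.4,1,0,0,0,0,0,0.4,1,0,0,0,0,0,0.3,1,0,0,0,0,0,0.09,1,0,0,0,0,0,0,0.4,0,0,0,0,0,0,0.4,0,0,0,0,0,0,0.4,0,0,0,0,0,0,0.4,0,0,0,0,0,0,0.4,0,0,0,0,0,0,0.4])

```text
time: 2.4
tool_pos: [0.4505, -0.2293, 0.0381]
ee_rot: [3.14, -0.003, -0.0]
wrist_force: [-0.2, 0.4, -0.0]
width: 0.0574
finger_force: 0.0
```

>>> move_arm(motion=[0,0,0,0,0,0,0.4,0,0,0,0,0,0,0.4,0,0,0,0,0,0,0.4])

```text
time: 2.65
tool_pos: [0.45, -0.2286, 0.0371]
ee_rot: [3.141, -0.001, 0.0]
wrist_force: [-0.6, 1.1, 2.4]
width: 0.0456
finger_force: 30.0
```

>>> move_arm(motion=[0,0,0,0,0,-0.2,0.4,0,0,0,0,0,-0.35,0.4,0,0,0,0,0,-0.35,0.4,0,0,0,0,0,-0.35,0.4,0,0,0,0,0,-0.25,0.4,0,0,0,0.1,-0.2,0,0.4,0,0,0,0.15,-0.33,0,0.4,0,0,0,0.15,-0.33,0,0.4,0,0,0,0.15,-0.33,0,0.4,0,0,0,0.15,-0.33,0,0.4,0,0,0,0.15,-0.33,0,0.4,0,0,0,0.15,-0.33,0,0.4])

```text
time: 3.65
tool_pos: [0.5498, -0.009, 0.1859]
ee_rot: [3.141, 0.001, -0.0]
wrist_force: [0.9, 0.0, -0.1]
width: 0.046
finger_force: 30.0
```

>>> move_arm(motion=[0,0,0,0.15,-0.33,0,0.4,0,0,0,0.15,-0.33,0,0.4,0,0,0,0.15,-0.33,0,0.4,0,0,0,0.15,-0.33,0,0.4,0,0,0,0.15,-0.33,0,0.4,0,0,0,0.1,-0.3,0,0.4,0,0,0,0,-0.1,0,0.4,0,0,0,0,0,0,0.4,0,0,0,0,0,0,0.4,0,0,0,0,0,0,0.4])

```text
time: 4.48
tool_pos: [0.6343, 0.1928, 0.1863]
ee_rot: [3.14, 0.001, -0.001]
wrist_force: [0.8, -0.7, -0.5]
width: 0.0457
finger_force: 30.0
```

```bash
python3 - <<'E'
from h import *
o=robot.get_obs();print(o['time'],o['tool_pos'],o['ee_rot'],o['width'],o['finger_force'])
snap('wrist','w2');snap('top','t2',(170,80,450,290),2.8)
for n,X in [('nar',(.6352,.1874,.033)),('botbottom',(o['tool_pos'][0],o['tool_pos'][1],o['tool_pos'][2]-.037)),('top',(o['tool_pos'][0],o['tool_pos'][1],o['tool_pos'][2]+.051))]: print(n,w2px('wrist',X))
E
```

```text
4.4833 [0.63432872 0.19275826 0.18633575] [ 3.14038140e+00  5.40012573e-04 -1.42910163e-03] 0.045691011473496204 29.998736801790074
nar [324.3 223.9]
botbottom [317.4 271.2]
top [316.8 354.2]
```

View pics/w2.png

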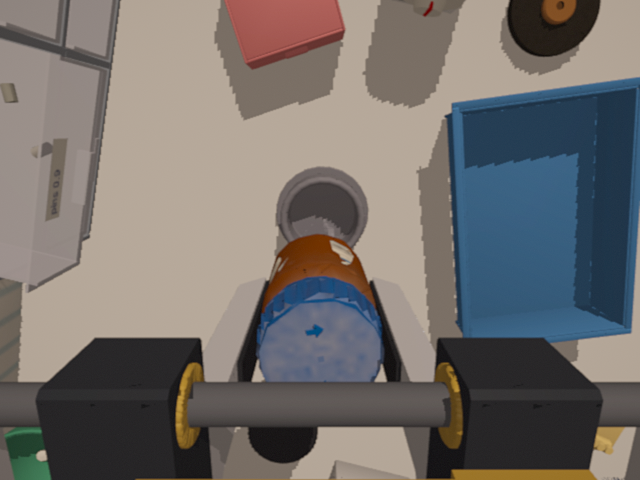

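The wrist view shows the stand rim centred near (323,211), with the bottle held upright in front of it. I'll enlarge the stand.

```bash
python3 - <<'E'
from h import *
im=cv2.imread('pics/w2_full.png')[150:310,250:400]
cv2.imwrite('pics/w2c.png',cv2.resize(im,None,fx=3.7,fy=3.7,interpolation=cv2.INTER_CUBIC))
E
```

```text
(no output)
```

View pics/w2c.png

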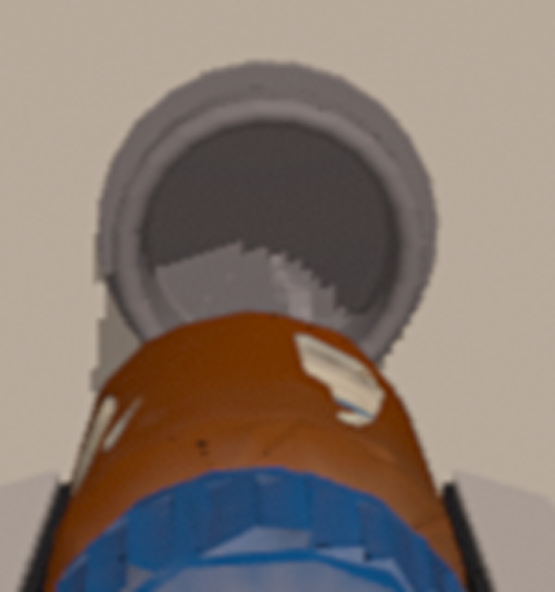

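```bash
python3 - <<'E'
from h import *
print(px2w('wrist',322.7,217,.033),px2w('wrist',321.6,235,.149),px2w('wrist',320.5,301,.237))
E
```

```text
[0.641  0.1887 0.033 ] [0.6548 0.1904 0.149 ] [0.654  0.1915 0.237 ]
```

>>> move_arm(motion=[0,0,0,0.05,0.035,0,0.4,0,0,0,0,0,0.35,0.4,0,0,0,0,0,0.35,0.4,0,0,0,0,0,0.3,0.4,0,0,0,0,0,0.02,0.4,0,0,0,0,0,0,0.4,0,0,0,0,0,0,0.4])

```text
time: 5.17
tool_pos: [0.6409, 0.1903, 0.0865]
ee_rot: [-3.141, -0.003, -0.001]
wrist_force: [1.2, -0.5, -1.7]
width: 0.0456
finger_force: 30.0
```

```bash
python3 - <<'E'
from h import *
o=robot.get_obs();print(o['time'],o['tool_pos'],o['ee_rot'],o['wrist_force'])
snap('wrist','w3',(230,180,410,300),4.4)
E
```

```text
5.1667 [0.6408807  0.19026297 0.08649435] [-3.14122423e+00 -2.82348370e-03 -1.03526095e-03] [ 1.16259752 -0.54437429 -1.68808615]
```

View pics/w3.png

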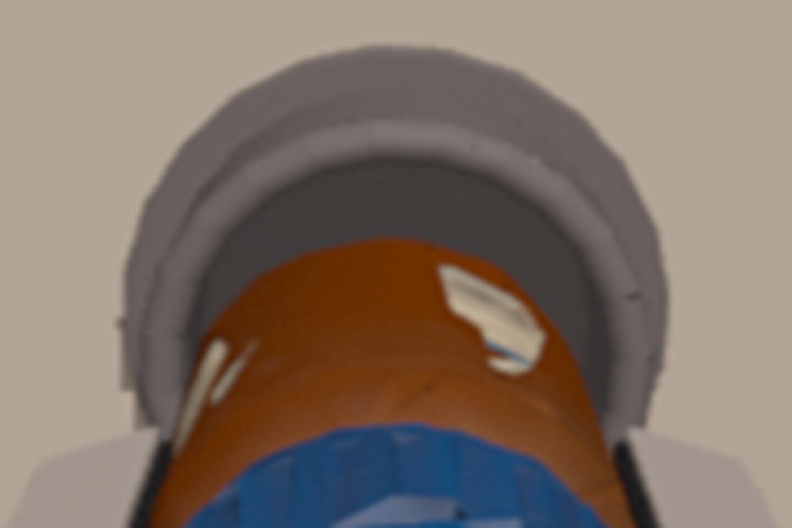

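The enlarged view shows the bore's far edge at row 157 with its middle near column 402, and the bottle's bottom far edge at row 240, column 391.

```bash
python3 - <<'E'
from h import *
f=lambda u,v,z:px2w('wrist',u/4.4+230,v/4.4+180,z)
a=f(402,157,.033);b=f(391,240,.0495);print(a,b,'stand c',a[:2]-[.029,0],'bot c',b[:2]-[.0235,0],robot.get_obs()['tool_pos'])
E
```

```text
[0.6693 0.1887 0.033 ] [0.6622 0.1902 0.0495] stand c [0.6403 0.1887] bot c [0.6387 0.1902] [0.64160762 0.19061389 0.08780959]
```

>>> move_arm(motion=[0,0,0,0.005,0.015,0,0.4,0,0,0,0,0,0.12,0.4,0,0,0,0,0,0.12,0.4,0,0,0,0,0,0.1,0.4,0,0,0,0,0,0.06,0.4,0,0,0,0,0,0.02,0.4,0,0,0,0,0,0,0.4,0,0,0,0,0,0,0.4])

```text
time: 5.88
tool_pos: [0.6398, 0.1893, 0.0417]
ee_rot: [3.141, 0.001, 0.0]
wrist_force: [-0.0, 0.4, -0.8]
width: 0.0453
finger_force: 30.0
```

>>> move_arm(motion=[0,0,0,0,0,0.01,0.4,0,0,0,0,0,0,0.6,0,0,0,0,0,0,0.8,0,0,0,0,0,0,0.8,0,0,0,0,0,0,0.8,0,0,0,0,0,0,0.8,0,0,0,0,0,0,0.8,0,0,0,0,0,-0.15,0.8,0,0,0,0,0,-0.35,0.8,0,0,0,0,0,-0.4,1,0,0,0,0,0,-0.4,1,0,0,0,0,0,-0.4,1])

```text
time: 6.88
tool_pos: [0.6397, 0.1892, 0.2131]
ee_rot: [3.141, 0.0, -0.0]
wrist_force: [0.5, 0.0, 0.7]
width: 0.0916
finger_force: 0.0
```

>>> move_arm(motion=[0,0,0,-0.37,-0.06,0,1,0,0,0,-0.38,-0.06,0,1,0,0,0,-0.38,-0.06,0,1,0,0,0,-0.38,-0.06,0,1,0,0,0,-0.38,-0.06,0,1,0,0,0,0,0,0,1,0,0,0,0,0,0,1,0,0,0,0,0,0,1])

```text
time: 7.55
tool_pos: [0.4518, 0.2193, 0.212]
ee_rot: [-3.141, -0.002, -0.0]
wrist_force: [-0.1, 0.8, -0.2]
width: 0.0939
finger_force: 0.0
```

```bash
python3 - <<'E'
from h import *
o=robot.get_obs();print(o['time'],o['tool_pos'],o['ee_rot'])
snap('wrist','w4')
print(w2px('wrist',(.451,.2212,.062)))
E
```

```text
7.55 [0.45181313 0.21932594 0.2120062 ] [-3.14146803e+00 -1.92396756e-03 -2.96544964e-05]
[315.8 227.6]
```

View pics/w4.png

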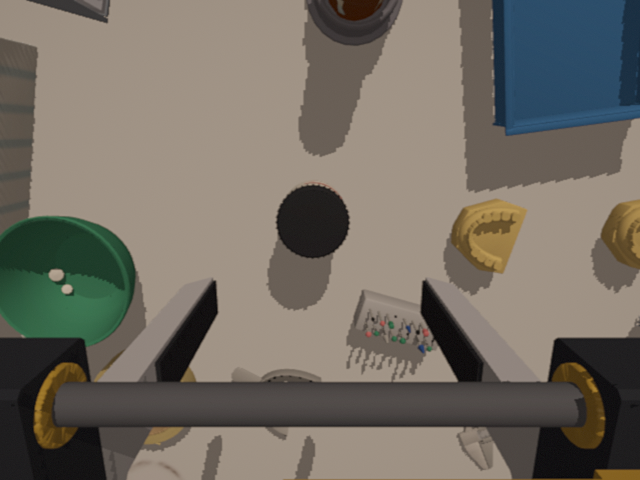

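Jar lid centre is at (313,221). Cast A has back corners at (526,208) and (503,272) and its tip at (451,235).

```bash
python3 - <<'E'
from h import *
for n,u,v,z in [('jar',313,221,.062),('A b1',526,208,.018),('A b2',503,272,.018),('A tip',451,235,0),('A tip',451,235,.01),('pancorner',508,131,.043)]: print(n,px2w('wrist',u,v,z))
E
```

```text
jar [0.4565 0.2235 0.062 ]
A b1 [0.4591 0.0302 0.018 ]
A b2 [0.3977 0.0443 0.018 ]
A tip [0.4294 0.0905 0.    ]
A tip [0.4318 0.0938 0.01  ]
pancorner [0.5269 0.0654 0.043 ]
```

>>> move_arm(motion=[0,0,0,0,-0.03,0.2,1,0,0,0,0,0,0.4,1,0,0,0,0,0,0.4,1,0,0,0,0,0,0.4,1,0,0,0,0,0,0.3,1,0,0,0,0,0,0.07,1,0,0,0,0,0,0,0.5,0,0,0,0,0,0,0.5,0,0,0,0,0,0,0.5,0,0,0,0,0,0,0.5,0,0,0,0,0,0,0.5,0,0,0,0,0,0,0.5])

```text
time: 8.6
tool_pos: [0.4525, 0.223, 0.0364]
ee_rot: [-3.14, -0.004, -0.0]
wrist_force: [-0.2, 2.1, 4.4]
width: 0.0591
finger_force: 30.0
```

>>> move_arm(motion=[0,0,0,0,0,0,0.5,0,0,0,0,0,0,0.5,0,0,0,0,0,0,0.5])

```text
time: 8.85
tool_pos: [0.4525, 0.223, 0.0364]
ee_rot: [-3.14, -0.004, -0.0]
wrist_force: [-0.2, 0.6, 5.1]
width: 0.0588
finger_force: 30.0
```

>>> move_arm(motion=[0,0,0,0,0,-0.2,0.5,0,0,0,0,0,-0.35,0.5,0,0,0,0,0,-0.35,0.5,0,0,0,0,0,-0.35,0.5,0,0,0,0,0,-0.25,0.5,0,0,0,0.1,0.2,0,0.5,0,0,0,0.15,0.33,0,0.5,0,0,0,0.15,0.33,0,0.5,0,0,0,0.15,0.33,0,0.5,0,0,0,0.15,0.33,0,0.5,0,0,0,0.15,0.33,0,0.5,0,0,0,0.15,0.33,0,0.5])

```text
time: 9.85
tool_pos: [0.5509, 0.0026, 0.1838]
ee_rot: [3.141, 0.001, -0.0]
wrist_force: [0.9, 0.9, -0.4]
width: 0.0588
finger_force: 30.0
```

>>> move_arm(motion=[0,0,0,0.15,0.33,0,0.5,0,0,0,0.15,0.33,0,0.5,0,0,0,0.15,0.33,0,0.5,0,0,0,0.15,0.33,0,0.5,0,0,0,0.15,0.33,0,0.5,0,0,0,0,0.23,0,0.5,0,0,0,0,0,0,0.5,0,0,0,0,0,0,0.5,0,0,0,0,0,0,0.5])

```text
time: 10.6
tool_pos: [0.6256, -0.183, 0.1838]
ee_rot: [-3.14, 0.001, 0.0]
wrist_force: [-0.1, -0.2, -1.1]
width: 0.0594
finger_force: 30.0
```

```bash
python3 - <<'E'
from h import *
o=robot.get_obs();print(o['time'],o['tool_pos'],o['ee_rot'],o['width'],o['finger_force'])
snap('wrist','w5')
print(w2px('wrist',(.6245,-.1817,.033)))
E
```

```text
10.6 [ 0.62563731 -0.18302348  0.18379521] [-3.14046529e+00  1.38476979e-03  5.35726737e-05] 0.05939442346520633 29.999825656414032
[317.3 226.8]
```

View pics/w5.png

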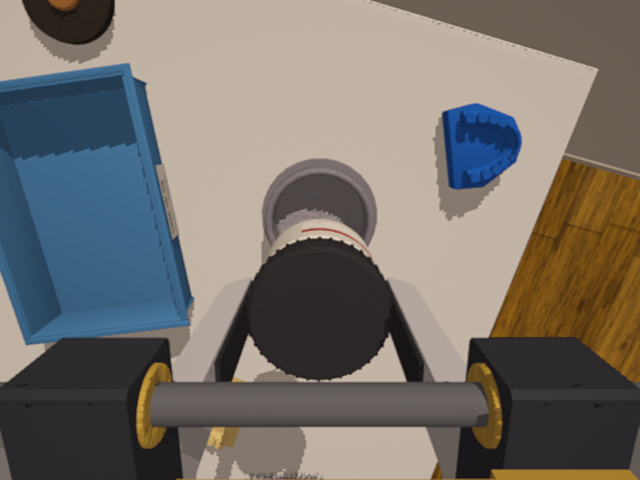

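The wide stand's bore spans columns 270 to 368 with its far edge at row 169. The jar's bottom far edge is near (322,220).

```bash
python3 - <<'E'
from h import *
a=px2w('wrist',319.5,169,.033);b=px2w('wrist',321,220,.1475);c=px2w('wrist',320,309,.2095);print(a,b,c,'stand',a[:2]-[.039,0],'jar',b[:2]-[.029,0],robot.get_obs()['tool_pos'])
E
```

```text
[ 0.6711 -0.1834  0.033 ] [ 0.6545 -0.1841  0.1475] [ 0.6312 -0.1835  0.2095] stand [ 0.6321 -0.1834] jar [ 0.6255 -0.1841] [ 0.62576942 -0.18255306  0.18416671]
```

>>> move_arm(motion=[0,0,0,0.04,0,0,0.5,0,0,0,0,0,0.35,0.5,0,0,0,0,0,0.35,0.5,0,0,0,0,0,0.3,0.5,0,0,0,0,0,0.12,0.5,0,0,0,0,0,0.12,0.5,0,0,0,0,0,0.1,0.5,0,0,0,0,0,0.05,0.5,0,0,0,0,0,0,0.5,0,0,0,0,0,0,0.5])

```text
time: 11.48
tool_pos: [0.631, -0.184, 0.0469]
ee_rot: [3.141, -0.002, -0.0]
wrist_force: [0.3, -0.2, -0.4]
width: 0.059
finger_force: 30.0
```

>>> move_arm(motion=[0,0,0,0,0,0.03,0.5,0,0,0,0,0,0.02,0.5,0,0,0,0,0,0.01,0.5,0,0,0,0,0,0,0.5,0,0,0,0,0,0,0.5])

```text
time: 11.9
tool_pos: [0.6309, -0.1842, 0.0414]
ee_rot: [3.14, -0.003, -0.0]
wrist_force: [-1.0, -0.4, 5.4]
width: 0.0589
finger_force: 30.0
```

>>> move_arm(motion=[0,0,0,0,0,0,0.7,0,0,0,0,0,0,0.9,0,0,0,0,0,0,0.9,0,0,0,0,0,0,0.9,0,0,0,0,0,0,0.9,0,0,0,0,0,-0.2,0.9,0,0,0,0,0,-0.4,1,0,0,0,0,0,-0.4,1,0,0,0,0,0,-0.4,1,0,0,0,-0.32,-0.17,-0.2,1,0,0,0,-0.33,-0.18,0,1,0,0,0,-0.33,-0.18,0,1])

```text
time: 12.9
tool_pos: [0.5323, -0.1307, 0.2015]
ee_rot: [3.14, -0.004, -0.001]
wrist_force: [1.2, 0.2, 0.4]
width: 0.0941
finger_force: 0.0
```

>>> move_arm(motion=[0,0,0,-0.33,-0.18,0,1,0,0,0,-0.33,-0.18,0,1,0,0,0,-0.32,-0.16,0,1,0,0,0.149,0,0,0,1,0,0,0.149,0,0,0,1,0,0,0.148,0,0,0,1,0,0,0,0,0,0,1,0,0,0,0,0,0,1])

```text
time: 13.57
tool_pos: [0.434, -0.0786, 0.1994]
ee_rot: [3.142, -0.0, -0.347]
wrist_force: [-0.6, -0.4, 0.2]
width: 0.0938
finger_force: 0.0
```

```bash
python3 - <<'E'
from h import *
o=robot.get_obs();print(o['time'],o['tool_pos'],o['ee_rot'])
snap('wrist','w6')
E
```

```text
13.5667 [ 0.43401438 -0.07863711  0.19944833] [ 3.14156026e+00 -1.22658805e-04 -3.47422323e-01]
```

View pics/w6.png

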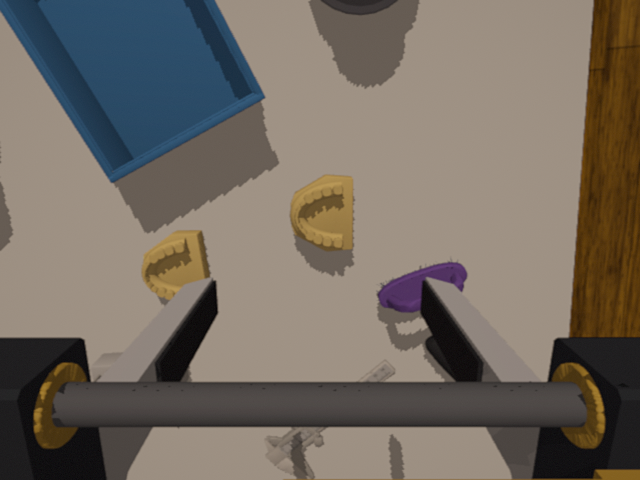

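Cast B is square to the tool: its back edge runs (353,177) to (353,250), its tip is at (291,213), and its middle at (322,213). The pan's near rim corners are at (112,180) and (263,97).

```bash
python3 - <<'E'
from h import *
for n,u,v,z in [('B',322,213,.016),('pl',112,180,.043),('pr',263,97,.043),('A b1',203,231,.018),('A b2',209,279,.01),('tip',142,265,.01)]: print(n,px2w('wrist',u,v,z))
E
```

```text
B [ 0.4369 -0.083   0.016 ]
pl [0.5249 0.0651 0.043 ]
pr [ 0.5423 -0.0727  0.043 ]
A b1 [0.4581 0.0222 0.018 ]
A b2 [0.4127 0.0386 0.01  ]
tip [0.4466 0.0918 0.01  ]
```

>>> move_arm(motion=[0,0,0,0,0.04,0.3,1,0,0,0,0,0,0.4,1,0,0,0,0,0,0.4,1,0,0,0,0,0,0.4,1,0,0,0,0,0,0.25,1,0,0,0,0,0,0.12,1,0,0,0,0,0,0.06,1,0,0,0,0,0,0,1,0,0,0,0,0,0,1,0,0,0,0,0,0,1])

```text
time: 14.45
tool_pos: [0.4342, -0.0829, 0.008]
ee_rot: [-3.142, -0.003, -0.35]
wrist_force: [0.2, -0.5, 0.5]
width: 0.0941
finger_force: 0.0
```

>>> move_arm(motion=[0,0,0,0,0,0.035,1,0,0,0,0,0,0,0.5,0,0,0,0,0,0,0.5,0,0,0,0,0,0,0.5,0,0,0,0,0,0,0.5,0,0,0,0,0,0,0.5,0,0,0,0,0,0,0.5,0,0,0,0,0,0,0.5,0,0,0,0,0,0,0.5])

```text
time: 15.2
tool_pos: [0.4328, -0.0824, 0.003]
ee_rot: [-3.141, -0.0, -0.35]
wrist_force: [0.9, 1.7, 0.9]
width: 0.0547
finger_force: 30.0
```

>>> move_arm(motion=[0,0,0,0,0,-0.2,0.5,0,0,0,0,0,-0.35,0.5,0,0,-0.1495,0,0,-0.35,0.5,0,0,-0.1495,0,0,-0.35,0.5,0,0,-0.1495,0,0,0,0.5,0,0,-0.1495,0,0,0,0.5,0,0,0,0.2,-0.05,0,0.5,0,0,0,0.35,-0.1,0,0.5,0,0,0,0.35,-0.1,0,0.5,0,0,0,0.35,-0.1,0,0.5,0,0,0,0.35,-0.1,0,0.5,0,0,0,0.35,-0.1,0,0.5])

```text
time: 16.2
tool_pos: [0.6208, -0.0039, 0.127]
ee_rot: [3.142, 0.002, 0.119]
wrist_force: [0.7, -0.3, -1.3]
width: 0.0548
finger_force: 30.0
```

>>> move_arm(motion=[0,0,0,0.35,-0.1,0,0.5,0,0,0,0.23,-0.02,0,0.5,0,0,0,0,0,0,0.5,0,0,0,0,0,0,0.5,0,0,0,0,0,0,0.5])

```text
time: 16.62
tool_pos: [0.6751, 0.0139, 0.1269]
ee_rot: [-3.142, 0.002, 0.119]
wrist_force: [0.7, 0.6, -0.8]
width: 0.0549
finger_force: 30.0
```

```bash
python3 - <<'E'
from h import *
o=robot.get_obs();print(o['time'],o['tool_pos'],o['ee_rot'],o['width'])
snap('wrist','w7')
E
```

```text
16.6167 [0.67506845 0.01392567 0.12694047] [-3.14158999e+00  2.45876083e-03  1.19087227e-01] 0.05490705694285354
```

View pics/w7.png

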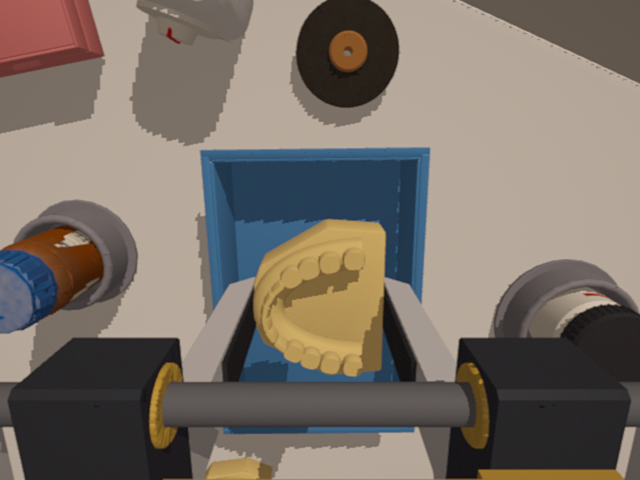

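The cast hangs square to the pan. The pan's far rim runs (203,151) to (429,149), and the bottle and jar stand upright in their stands.

```bash
python3 - <<'E'
from h import *
a=px2w('wrist',202,151,.043);b=px2w('wrist',429,149,.043);print(a,b,((a+b)/2)[:2]-.104*np.array([.992,.125]))
E
```

```text
[0.7282 0.0927 0.043 ] [ 0.7461 -0.0472  0.043 ] [0.633982 0.00975 ]
```

>>> move_arm(motion=[0,0,0,0,0,0.3,0.5,0,0,0,0,0,0.3,0.5,0,0,0,0,0,0.25,0.5,0,0,0,0,0,0.15,0.5,0,0,0,0,0,0.1,0.5,0,0,0,0,0,0.05,0.5,0,0,0,0,0,0,0.5,0,0,0,0,0,0,0.5])

```text
time: 17.33
tool_pos: [0.6765, 0.0139, 0.0145]
ee_rot: [3.141, -0.002, 0.119]
wrist_force: [0.5, -0.8, -1.1]
width: 0.0548
finger_force: 30.0
```

>>> move_arm(motion=[0,0,0,0,0,0.04,0.5,0,0,0,0,0,0.03,0.5,0,0,0,0,0,0.015,0.5,0,0,0,0,0,0,0.5,0,0,0,0,0,0,0.5])

```text
time: 17.75
tool_pos: [0.6766, 0.0141, 0.0057]
ee_rot: [3.141, -0.002, 0.119]
wrist_force: [-1.0, 0.3, 4.4]
width: 0.0544
finger_force: 30.0
```

>>> move_arm(motion=[0,0,0,0,0,0,0.65,0,0,0,0,0,0,0.74,0,0,0,0,0,0,0.74,0,0,0,0,0,0,0.74,0,0,0,0,0,0,0.74,0,0,0,0,0,-0.2,0.74,0,0,0,0,0,-0.4,0.74,0,0,0,0,0,-0.4,0.74,0,0,0,0,0,-0.4,1,0,0,0,-0.33,-0.1,-0.2,1,0,0,0,-0.34,-0.115,0,1,0,0,0,-0.34,-0.115,0,1])

```text
time: 18.75
tool_pos: [0.5722, 0.0349, 0.1669]
ee_rot: [3.141, -0.005, 0.119]
wrist_force: [0.3, -0.5, 0.5]
width: 0.092
finger_force: 0.0
```

>>> move_arm(motion=[0,0,0,-0.34,-0.115,0,1,0,0,0,-0.34,-0.115,0,1,0,0,0,-0.34,-0.115,0,1,0,0,0,-0.34,-0.115,0,1,0,0,0.118,0,0,0,1,0,0,0.118,0,0,0,1,0,0,0.118,0,0,0,1,0,0,0.118,0,0,0,1,0,0,0,0,0,0,1,0,0,0,0,0,0,1])

```text
time: 19.58
tool_pos: [0.4312, 0.0644, 0.1645]
ee_rot: [-3.142, -0.0, -0.249]
wrist_force: [-0.4, -0.5, 0.5]
width: 0.094
finger_force: 0.0
```

```bash
python3 - <<'E'
from h import *
o=robot.get_obs();print(o['time'],o['tool_pos'],o['ee_rot'])
snap('wrist','w8')
E
```

```text
19.5833 [0.43120826 0.06441659 0.16454124] [-3.14157889e+00 -2.97540884e-04 -2.49107708e-01]
```

View pics/w8.png

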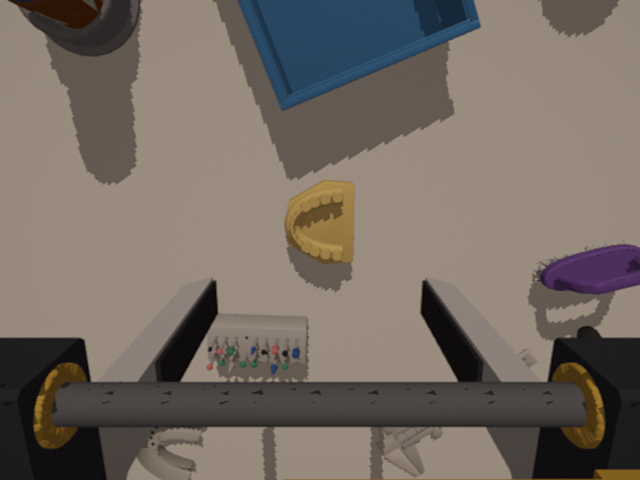

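Cast A's back edge runs (355,181) to (352,262), with its middle at (320,221). The bur stand is well below the finger line.

```bash
python3 - <<'E'
from h import *
p=px2w('wrist',320,221,.016);t=robot.get_obs()['tool_pos'];d=p-t;c,s=np.cos(-.249),np.sin(-.249)
print(p,t,'tool dx',d[0]*c+d[1]*s,'dy',d[0]*s-d[1]*c)
E
```

```text
[0.4352 0.0621 0.016 ] [0.43125196 0.06439469 0.16451486] tool dx 0.00439176626836174 dy 0.0012509839511335866
```

>>> move_arm(motion=[0,0,0,0.015,0.01,0.3,1,0,0,0,0,0,0.4,1,0,0,0,0,0,0.4,1,0,0,0,0,0,0.25,1,0,0,0,0,0,0.15,1,0,0,0,0,0,0.05,1,0,0,0,0,0,0,1,0,0,0,0,0,0,1])

```text
time: 20.3
tool_pos: [0.4333, 0.0631, 0.0103]
ee_rot: [-3.141, -0.001, -0.251]
wrist_force: [-0.5, -0.4, 0.7]
width: 0.0938
finger_force: 0.0
```

>>> move_arm(motion=[0,0,0,0,0,0.05,1,0,0,0,0,0,0.015,0.5,0,0,0,0,0,0,0.5,0,0,0,0,0,0,0.5,0,0,0,0,0,0,0.5,0,0,0,0,0,0,0.5,0,0,0,0,0,0,0.5,0,0,0,0,0,0,0.5,0,0,0,0,0,0,0.5])

```text
time: 21.05
tool_pos: [0.4326, 0.0631, 0.0032]
ee_rot: [-3.142, -0.0, -0.251]
wrist_force: [-1.0, -0.9, 2.1]
width: 0.0552
finger_force: 30.0
```

>>> move_arm(motion=[0,0,0,0,0,-0.2,0.5,0,0,0,0,0,-0.35,0.5,0,0,-0.118,0,0,-0.35,0.5,0,0,-0.118,0,0,-0.25,0.5,0,0,-0.118,0,0,0,0.5,0,0,-0.118,0,0,0,0.5,0,0,0,0.2,0.1,0,0.5,0,0,0,0.33,0.17,0,0.5,0,0,0,0.33,0.17,0,0.5,0,0,0,0.33,0.17,0,0.5,0,0,0,0.31,0.165,0,0.5,0,0,0,0,0,0,0.5])

```text
time: 22.05
tool_pos: [0.5947, 0.0012, 0.1149]
ee_rot: [3.14, 0.001, 0.117]
wrist_force: [-0.6, 0.0, -1.3]
width: 0.0552
finger_force: 30.0
```

>>> move_arm(motion=[0,0,0,0,0,0,0.5,0,0,0,0,0,0,0.5,0,0,0,0,0,0,0.5])

```text
time: 22.3
tool_pos: [0.5895, 0.0045, 0.1179]
ee_rot: [-3.141, 0.001, 0.12]
wrist_force: [-0.2, 0.6, -1.7]
width: 0.0554
finger_force: 30.0
```

>>> move_arm(motion=[0,0,0,0.01,0,0.3,0.5,0,0,0,0,0,0.3,0.5,0,0,0,0,0,0.2,0.5,0,0,0,0,0,0.12,0.5,0,0,0,0,0,0.08,0.5,0,0,0,0,0,0.05,0.5,0,0,0,0,0,0,0.5,0,0,0,0,0,0,0.5])

```text
time: 22.97
tool_pos: [0.5925, 0.0041, 0.0144]
ee_rot: [3.141, -0.002, 0.119]
wrist_force: [-0.2, -0.2, -1.1]
width: 0.0551
finger_force: 30.0
```

>>> move_arm(motion=[0,0,0,0,0,0.04,0.5,0,0,0,0,0,0.03,0.5,0,0,0,0,0,0.015,0.5,0,0,0,0,0,0,0.5,0,0,0,0,0,0,0.5])

```text
time: 23.38
tool_pos: [0.5923, 0.004, 0.0058]
ee_rot: [3.141, -0.002, 0.119]
wrist_force: [-1.6, -0.3, 4.1]
width: 0.0554
finger_force: 30.0
```

Release, go up, then retreat toward the robot for the final look from the top camera.

>>> move_arm(motion=[0,0,0,0,0,0,0.65,0,0,0,0,0,0,0.74,0,0,0,0,0,0,0.74,0,0,0,0,0,0,0.74,0,0,0,0,0,0,0.74,0,0,0,0,0,-0.2,0.74,0,0,0,0,0,-0.4,0.74,0,0,0,0,0,-0.4,0.74,0,0,0,0,0,-0.4,1,0,0,0,-0.35,0,-0.2,1,0,0,0,-0.35,0,-0.2,1,0,0,0,-0.35,0,-0.2,1])

```text
time: 24.38
tool_pos: [0.4864, -0.0085, 0.2055]
ee_rot: [3.141, -0.0, 0.12]
wrist_force: [-0.6, -0.0, 0.4]
width: 0.092
finger_force: 0.0
```

>>> move_arm(motion=[0,0,0,-0.35,0,-0.2,1,0,0,0,0,0,0,1,0,0,0,0,0,0,1,0,0,0,0,0,0,1])

```text
time: 24.72
tool_pos: [0.4529, -0.0126, 0.224]
ee_rot: [3.142, -0.0, 0.119]
wrist_force: [0.7, 0.1, 0.4]
width: 0.0938
finger_force: 0.0
```

```bash
python3 - <<'E'
from h import *
o=robot.get_obs();print(o['time'],o['tool_pos'])
snap('wrist','w9');snap('side','s9',(180,150,500,330),2.4)
a=cv2.imread('pics/w9_full.png')[:330];b=cv2.imread('pics/s9.png')[:,:]
a=cv2.resize(a,(480,248));b=cv2.resize(b,(480,270));cv2.imwrite('pics/f9.png',cv2.resize(np.vstack([a,b]),None,fx=1.15,fy=1.15))
E
```

```text
24.7167 [ 0.45294665 -0.01256884  0.22400193]
```

View pics/f9.png

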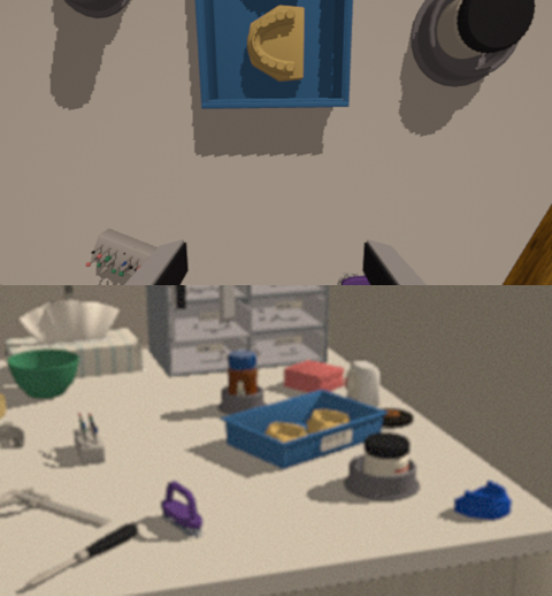

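Both casts lie flat in the pan, the jar stands in the wide stand and the bottle in the narrow one, and the bur stand and brush look undisturbed. Handing in.

```bash
python3 -c "
from bench import robot
print(robot.close_job())"
```

```text
the job is handed in; nothing more can be done
None
```

The job is handed in at about 25 s: both casts lie flat, teeth up, in the pan, the jar stands in the wide stand and the bottle in the narrow stand, all set down without a drop, with the bystanders never touched; the judge's verdict was not shown.

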